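# Set the fence and hold the stop arm at its mark

## Robot

A 6-joint arm with a two-finger parallel gripper is mounted at the origin on the work surface. World frame = base frame: x ahead of the robot, y to its left, z up, the work surface at z = 0. Lengths are in mm, angles in rad, forces in N, time in s.
With the tool pointing down it reaches from about 350 to 775 mm from the base axis. Payload 7.3 kg.
Tool frame: the origin (TCP) lies midway between the tips of the shut fingers; the grasp point (between the pads) lies 19 mm behind it; z points along the fingers, x is the direction in which the jaws open and shut, and the axes are right-handed (so a half turn about z gives the same grasp; the last joint's range is limited). The gripper opens to 92 mm and grips with 3 to 60 N. Pads are 19 mm wide; open, the fingers measure 130 mm over their backs; the gripper's body (75 mm by 190 mm) begins 47 mm behind the grasp point.
Start: joints at [1.185, 0.342, 1.524, -0, 1.275, -0.146], TCP at [124.676, 510.001, 226.741] pointing down, gripper open.
Joint ranges: [-2.53, 2.53], [-0.77, 2.02], [0.04, 2.7], [-1, 4.14], [0.28, 2.66], [-3.11, 3.11]. Speed limits (rad/s): [2.57, 2.57, 3.14, 3.14, 3.14, 3.14].

## Interface

Orientations are given as [roll, pitch, yaw] about the fixed x, y, z axes, in that order (R = Rz(yaw) Ry(pitch) Rx(roll)).
In Python, from plant import bot gives the robot as it stands.
- The arm moves only by the shell command python3 -m pendant 'ROWS' [OPENING]. ROWS is JSON, a list of rows, each an object with "linear": the shift along the world's x, y, z in mm, a list of three; "twist": the turn about the world's z in degrees. In form: [{"linear": [x, y, z], "twist": twist}, ...]. A call has 1 to 20 rows; each row is the pose to reach, as a shift and turn from the pose commanded when the call began; what a row does not reach only later rows make up. A row lasts 1/8 s, in which the tool goes at most 62.5 mm and 10.7 degrees, less where a joint would pass 70% of its speed; a pose out of reach is approached as far as the arm can. A call with a gripper value outside its range is refused whole. OPENING is the closure in counts, from 0 (fully open) to 255 (shut), set as the call begins (- or left out, the last holds). The fingers move at their own pace and stop on an object; the grip force is fixed at half the most. Time passes only in rows, so rows that repeat a pose let the fingers close. It gives the time, the measured TCP pose, the force and the opening at its end, in the units of the state.
- bot.get_obs(): the state, without advancing time (a new reading comes with each control period).
- bot.capture(name): name is "scene" or "top"; returns a dict with "frame" (420x560x3 uint8, blue, green, red), "z_map" (420x560 float32, mm along the optical axis (not along the pixel's ray), 0 where there is no reading), "fx", "fy", "cx", "cy" (pixels), "k1" (the pictures are not rectified: a ray, as slopes to the right and down, at radius r is drawn at 1 + k1 r^2 times it, then the intrinsics apply), "rvec" (rotation vector, rad) and "tvec" (3), from world to camera coordinates, as OpenCV has them. Camera axes: x right, y down, z forward; pixel columns grow to the right and rows downward; lengths in mm; the calibration is good to about 2 mm. A picture is of the moment at which its call begins.
- bot.close_job(): hands the job in, once; it reports no verdict.
The state is a dict: "time": time; "joint_positions": joint angles; "dq": joint speeds; "tau": joint torques, N m; "tool_pos": TCP position; "tcp_rot": TCP orientation; "contact_force": force on the tool from outside, world axes, zero at the start; "moment": the same for the moment, N m; "grip_width": finger opening in mm.
Only numpy, scipy, OpenCV 4.12 (cv2) and the standard library are available. Lean on these libraries where they do the work, as an engineer would, in place of code of your own. Each camera call takes 0.05 s, during which the arm holds its last target. There are 200 camera calls.

## Task

On the welding table, lay the loose straightedge flat on the table with its long side flush against the free long edge of the clamped flange plate, roughly centred along that edge, and let go of it. Then pinch the grip of the telescoping stop arm so that its lock button is squeezed in, run the arm out until its pointer is level with the rider on the scale, and finish there still holding the grip with the button squeezed in and the arm still. The straightedge must stay flush, and the rider and the other things on the table are left alone.

Things in the scene. Friction and masses are not known exactly. Their poses are not given: they have to be found in the camera images.
- part_edge (a point): Middle of the free long edge face of the fixed steel flange plate (200 mm long along y, 140 wide, 12 thick, flat on the table), half-way up. x points level out of the face, y along the edge, z up. 55 mm behind this edge begins an aluminium tube stub (80 mm across, top 68 mm above the table); strap clamps hold the plate's short ends, well back from this edge.
- bar_grip (a point): Grasp point of the loose straightedge (about 0.35 kg), 36 mm above its underside: an aluminium flat bar 30 (x) x 240 (y) x 10 mm with a black upright rib along its middle to hold it by, 14 mm thick (x), 80 long (y), 10 to 55 mm above the underside. Origin at mid-length on the centre line, 15 mm from each long side (both alike). Starts in front of the plate's free edge.
- bar_end_a (a point): Point on the straightedge's centre line, 100 mm towards its +y end from the middle, 5 mm above the underside.
- bar_end_b (a point): The same 100 mm towards its -y end.
- grip (a point): Grasp point of the stop arm: centre of its upright black grip block with lock button, together 34 mm across (x) and 34 along the arm (y), top 106 mm above the table, this point at 80. y is the way the arm runs out, z up. It rises from a fixed grey channel, top 45 mm, with a white scale shelf on the +x side; keep fingertips 11 mm above these (the rider stands 8 mm proud).
- boom (a joint): Extension of the stop arm in m, 0 (in, as it starts) to 0.15 (out), along y of grip. Its steel inner bar runs in the channel (46 mm wide, 240 long; scale shelf out to 52 mm from the centre line) and ends in a foot (24 mm wide, top 45 mm above the table) 215 mm ahead of the grip. Locked until the button is squeezed in, then it slides with about 2 N of drag and stays where it is left.
- lock (a joint): Travel of the lock button in m: a steel plate 24 (y) x 36 (z) mm on the grip's +x side, centred on grip's height; the -x side is solid, so a pinch across x squeezes it in. 0 = out, arm locked; 0.0045 = fully in. Starts to move at 8 N, fully in at 11 N, springs back when let go. Needs 3 mm or more; squeeze it home.
- rider (a joint): Position of the rider on the scale, in the same measure as boom: pointer and rider are level when both values are equal.
- pointer (a point): Tip of the dark pointer, a 3 mm bar that sticks out from the foot of the grip over the white scale; 47.5 mm above the table, in line with the grip's centre, moves with the arm. Axes as grip.
- rider_mark (a point): Inner end of the rider, a dark steel bar 6 mm wide (y) and 8 mm proud across the outer half of the white scale, with a tab 16 mm wide hanging outside it; on the bar's mid-line, 47.5 mm above the table. Axes as grip. The scale has dark lines every 10 mm, longer every 50 mm.
- jar_center (a point): Bystander: plain grey jar, 64 mm in diameter, 90 mm high. Point at half height.
- hammer_grip (a point): Bystander: hammer lying on the table; point on its handle.
- wrench_grip (a point): Bystander: wrench lying on the table; point on its handle.
- step_block: Bystander: dark steel stepped clamp block, 30 x 56 mm, 48 mm high; origin at the centre of its underside.
Not all that is in view belongs to the job. Of the things shaped like the part that bears bar_grip, the aluminium one is meant.

How it is judged (in metres and radians):
On the way, in this order (a step that is already met when the one before it is completed fails the run):
1. the straightedge lies flat and flush against the plate's edge, roughly centred, and is let go (x of bar_end_a in the frame of part_edge between 0.011 and 0.019 m and x of bar_end_b in the frame of part_edge between 0.011 and 0.019 m and y of bar_grip in the frame of part_edge between -0.035 and 0.035 m and height (world z) of bar_grip between 0.032 and 0.04 m and angle between bar_grip's own z axis and vertical below 0.08 rad and contact force between the fingers and straightedge below 0.1 N), for 0.2 s.
2. the lock button is squeezed in by the fingers before the arm has run out (value of joint lock above 0.003 m and contact force between the fingers and boom above 2 N and value of joint boom below 0.04 m), for 0.1 s.
At the end, for the whole second after the job is handed in: Fingers hold the grip, lock button 3 mm or more in, arm still, pointer within 3.5 mm of the rider; straightedge flat on the table, untouched, no gap over 4 mm to the edge line 100 mm either side of its middle, which is within 35 mm of the middle of the edge (all of step 1 and linear speed of straightedge below 0.02 m/s and value of joint lock above 0.003 m and contact force between the fingers and boom above 2 N and y of pointer in the frame of rider_mark between -0.0035 and 0.0035 m and velocity of joint boom between -0.01 and 0.01 m/s); the arm keeps its last pose, push and grip.
It fails at once if the rider is shifted along the scale (distance of rider_mark from where it was at the start of the episode above 0.003 m).
It fails at once if a bystander is disturbed (distance of any of jar_center, hammer_grip, wrench_grip, step_block from where it was at the start of the episode above 0.03 m).
It also fails if it takes over 51 s, if anything falls off the work surface, if the arm or the gripper's body presses on something with over 40 N, if the wrist force passes 120 N, or if a joint passes its speed limit or range.

## Working session

There is one attempt and no reset: what is moved stays moved. The work goes in short steps, Python scripts to look and compute and a shell command to move; the robot and the scene stay as the last step left them, time stands still between calls to the robot, and variables do not carry over. Pictures are saved under pics/ and viewed, about 8 in all and at most 12, crops included, and the job is handed in when it is done.

```bash
ls; mkdir -p pics; cat > h.py <<'E'
import numpy as np, cv2
from plant import bot
def shot(n):
    c=bot.capture(n); c['R']=cv2.Rodrigues(np.array(c['rvec'],float))[0]; c['t']=np.array(c['tvec'],float).reshape(3)
    return c
def save(c,f): np.savez(f,**c)
def load(f): return dict(np.load(f))
def rays(c,uv):
    uv=np.atleast_2d(uv).astype(float)
    d=np.stack([(uv[:,0]-c['cx'])/c['fx'],(uv[:,1]-c['cy'])/c['fy']],1)
    s=d.copy()
    for _ in range(20): s=d/(1+c['k1']*(s**2).sum(1,keepdims=True))
    return np.c_[s,np.ones(len(s))]
def onz(c,uv,z):
    r=rays(c,uv)@c['R']; o=-c['R'].T@c['t']
    return o+r*((z-o[2])/r[:,2])[:,None]
def depth(c,uv):
    uv=np.atleast_2d(uv); zz=c['z_map'][uv[:,1].astype(int),uv[:,0].astype(int)]
    return (rays(c,uv)*zz[:,None]-c['t'])@c['R']
def proj(c,P):
    q=np.atleast_2d(P)@c['R'].T+c['t']; s=q[:,:2]/q[:,2:]; s=s*(1+c['k1']*(s**2).sum(1,keepdims=True))
    return s*[c['fx'],c['fy']]+[c['cx'],c['cy']]
E
python3 - <<'E'
from h import *
for n in('scene','top'):
    c=shot(n); save(c,n+'0.npz'); cv2.imwrite(f'pics/{n}0.png',c['frame']); print(n,c['fx'],c['k1'],-c['R'].T@c['t'],c['R'][2])
print(bot.get_obs())
E
```

```text
pics
scene 499.1133603322609 -0.056956193744157946 [1357.69507941   56.18915299 1164.88864425] [-0.61770291 -0.01552937 -0.7862582 ]
top 511.2670242546874 -0.1521788583984591 [ 291.09914297   40.23328106 1587.87720552] [ 0.15540283 -0.00332446 -0.98784559]
{'time': 0.1, 'joint_positions': array([ 1.18497471e+00,  3.42654300e-01,  1.52492638e+00,  9.88295494e-06,
        1.27543005e+00, -1.45992642e-01]), 'dq': array([ 0.00116349, -0.00203454, -0.00292452,  0.00063322, -0.00134581,
       -0.00012586]), 'tau': array([ 5.37256146e-04, -4.31998980e+01, -2.44699323e+01,  7.17605744e-02,
        5.25038852e-02, -8.11813857e-05]), 'tool_pos': array([124.53579041, 509.62975476, 226.11211659]), 'tcp_rot': array([-3.14137701e+00,  1.40161665e-03,  1.33096462e+00]), 'contact_force': array([-0.48880069,  0.42788957,  0.66323851]), 'moment': array([0.05026237, 0.00344508, 0.0117925 ]), 'grip_width': 91.57764339494604}
```

View pics/top0.png

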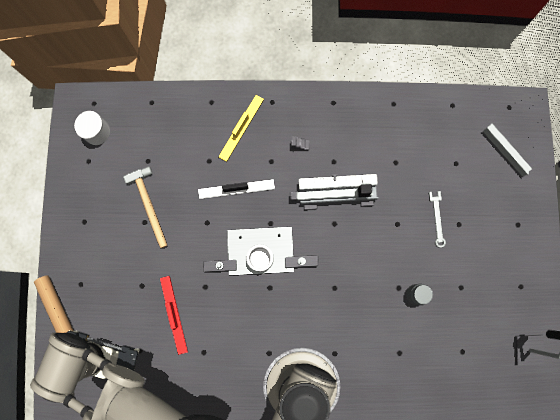

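View pics/scene0.png

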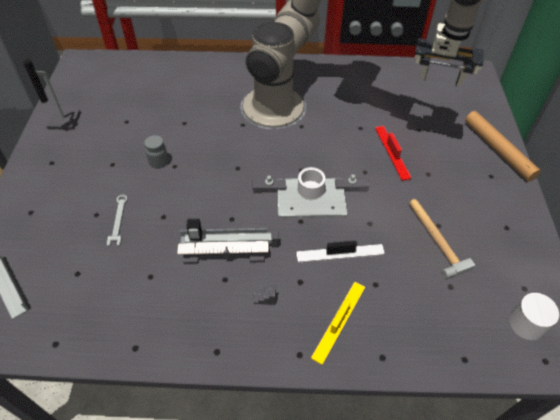

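The candidates for the straightedge, in top-view pixels, are:
- aluminium bar with black rib at (236,188)
- yellow at (241,128)
- red at (174,315)
- plain grey bar at (508,150), no rib

The aluminium one with the black rib at (236,188) fits the description. I'll check it in a close crop.

```bash
python3 - <<'E'
from h import *
t=load('top0.npz')['frame'];s=load('scene0.npz')['frame']
a=cv2.resize(t[165:285,190:390],None,fx=4,fy=4,interpolation=cv2.INTER_CUBIC)
b=cv2.resize(s[170:270,170:395],None,fx=3.5,fy=3.5,interpolation=cv2.INTER_CUBIC)
cv2.imwrite('pics/a.png',a);cv2.imwrite('pics/b.png',b)
E
```

```text
(no output)
```

View pics/a.png

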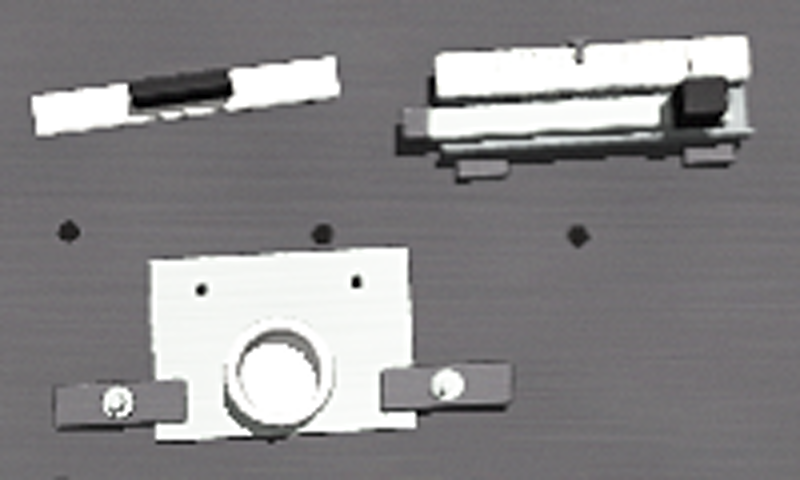

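View pics/b.png

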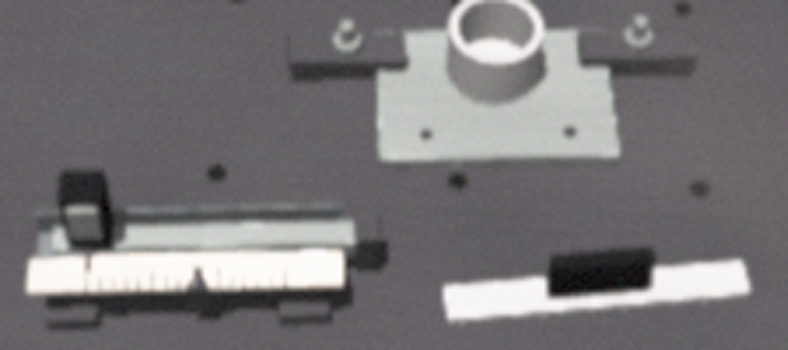

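The crop confirms it: aluminium bar with black rib at top (236,189). The plate's free edge runs from (227.5,230) to (292,227), the grip is near (365,190), and the rider is at (334.5,177) in top and (226.6,250) in scene. The pointer is at scene (195,245).

```bash
cat > m.py <<'E'
from h import *
import sys
def ang(v): return np.degrees(np.arctan2(-v[0],v[1]))  # rotation of y axis from world y
def rect(c,box,z,thr):
    x0,y0,x1,y1=box; m=np.zeros(c['frame'].shape[:2],np.uint8); m[y0:y1,x0:x1]=(c['frame'][y0:y1,x0:x1].min(2)>thr)*255
    k=max(cv2.findContours(m,cv2.RETR_EXTERNAL,cv2.CHAIN_APPROX_NONE)[0],key=cv2.contourArea)
    P=onz(c,k[:,0,:],z)[:,:2].astype(np.float32); return P,cv2.minAreaRect(P)
E
python3 - <<'E'
from m import *
t=load('top0.npz');s=load('scene0.npz')
for n,c,bx in(('top',t,(190,170,285,205)),('scene',s,(285,235,395,270))):
    print(n,'bar',rect(c,bx,10,170)[1])
# plate free edge: boundary points near the max-x edge
for n,c,bx,th in(('top',t,(226,222,296,280),150),('scene',s,(272,170,352,222),120)):
    P,r=rect(c,bx,12,th); y0,y1=P[:,1].min(),P[:,1].max()
    ys=np.linspace(y0+15,y1-15,40);E=[]
    for y in ys:
        q=P[abs(P[:,1]-y)<4]; E.append(q[:,0].max())
    f=np.polyfit(ys,E,1); ym=(y0+y1)/2; print(n,'plate edge x@mid',np.polyval(f,ym),'ymid',ym,y0,y1,'slope deg',-np.degrees(np.arctan(f[0])))
# scale and pts
for n,c,bx in(('top',t,(296,172,380,192)),('scene',s,(176,238,272,258))):
    print(n,'scale',rect(c,bx,45,200)[1])
print('rider',onz(t,[334.5,176.5],50),onz(s,[226.6,250],50),'pointer s',onz(s,[195.1,245],47.5))
# grip top by depth, rib top by depth
for n,c,bx in(('top',t,(350,175,380,202)),('scene',s,(180,212,210,240))):
    x0,y0,x1,y1=bx; uv=np.array([(u,v) for v in range(y0,y1) for u in range(x0,x1)]); P=depth(c,uv)
    k=P[(P[:,2]>98)&(P[:,2]<115)]; print(n,'grip top',len(k),k.min(0),k.max(0),k.mean(0))
for n,c,bx in(('top',t,(190,170,285,205)),('scene',s,(285,230,395,270))):
    x0,y0,x1,y1=bx; uv=np.array([(u,v) for v in range(y0,y1) for u in range(x0,x1)]); P=depth(c,uv)
    k=P[(P[:,2]>49)&(P[:,2]<62)]; print(n,'rib top',len(k),k.min(0),k.max(0),k.mean(0))
E
```

```text
top bar ((615.8021850585938, 134.45013427734375), (32.326698303222656, 89.73793029785156), 7.65878963470459)
scene bar ((608.1616821289062, 210.99749755859375), (32.62483596801758, 240.84129333496094), 7.96132755279541)
top plate edge x@mid 480.19490382046126 ymid 130.90347 27.988142 233.8188 slope deg 3.3398444749827907
scene plate edge x@mid 483.95646692396247 ymid 133.65439 30.280165 237.02863 slope deg 4.334977845445423
top scale ((624.3773193359375, -108.36272430419922), (33.57943344116211, 241.1514129638672), 4.121351718902588)
scene scale ((625.3477172851562, -108.37589263916016), (32.60863494873047, 239.01177978515625), 3.66575288772583)
rider [[637.52566951 -97.93856477  50.        ]] [[638.48370719 -95.6409181   50.        ]] pointer s [[ 624.35861312 -181.93132954   47.5       ]]
top grip top 116 [ 576.12525851 -202.15622577   98.97059946] [ 609.58474707 -167.82985057  112.02664321] [ 591.63763899 -184.76997995  104.51611701]
scene grip top 138 [ 577.54466194 -202.8798632    98.09595291] [ 614.4984138  -167.41036763  110.60788756] [ 595.58660598 -184.87982626  104.44569045]
top rib top 112 [594.32528348 170.59208226  49.01841408] [617.77493019 248.03409035  60.18562509] [606.29856121 208.53391566  53.91554381]
scene rib top 156 [598.23863352 170.92515547  49.03155995] [621.75622232 249.21048823  60.09067109] [611.23060994 210.1445381   54.18938285]
```

```bash
python3 -m pendant '[{"linear":[45,-25,0],"twist":-7},{"linear":[95,-55,0],"twist":-14},{"linear":[145,-85,0],"twist":-21},{"linear":[195,-115,0],"twist":-28},{"linear":[245,-145,0],"twist":-35},{"linear":[295,-175,0],"twist":-42},{"linear":[345,-210,0],"twist":-49},{"linear":[395,-240,0],"twist":-56},{"linear":[440,-270,0],"twist":-63},{"linear":[484.5,-300,0],"twist":-68.4},{"linear":[484.5,-300,-60],"twist":-68.4},{"linear":[484.5,-300,-110],"twist":-68.4},{"linear":[484.5,-300,-130],"twist":-68.4},{"linear":[484.5,-300,-130],"twist":-68.4},{"linear":[484.5,-300,-130],"twist":-68.4},{"linear":[484.5,-300,-130],"twist":-68.4}]' 100
```

```text
time: 2.1
tool_pos: [610.0, 210.2, 98.4]
tcp_rot: [-3.141, -0.003, 0.137]
contact_force: [0.6, 0.0, -0.4]
grip_width: 55.6
```

```bash
python3 -m pendant '[{"linear":[-1,0,-30]},{"linear":[-1,0,-55]},{"linear":[-1,0,-70]},{"linear":[-1,0,-79]},{"linear":[-1,0,-79]},{"linear":[-1,0,-79]}]' && python3 -m pendant '[{"linear":[0,0,0]},{"linear":[0,0,0]},{"linear":[0,0,0]},{"linear":[0,0,0]},{"linear":[0,0,0]},{"linear":[0,0,0]},{"linear":[0,0,0]},{"linear":[0,0,0]}]' 255
```

```text
schema error: expected keys linear, twist
```

```bash
python3 -m pendant '[{"linear":[-1,0,-30],"twist":0},{"linear":[-1,0,-55],"twist":0},{"linear":[-1,0,-70],"twist":0},{"linear":[-1,0,-79],"twist":0},{"linear":[-1,0,-79],"twist":0},{"linear":[-1,0,-79],"twist":0}]' && python3 -m pendant '[{"linear":[0,0,0],"twist":0},{"linear":[0,0,0],"twist":0},{"linear":[0,0,0],"twist":0},{"linear":[0,0,0],"twist":0},{"linear":[0,0,0],"twist":0},{"linear":[0,0,0],"twist":0},{"linear":[0,0,0],"twist":0},{"linear":[0,0,0],"twist":0}]' 255
```

```text
time: 2.85
tool_pos: [608.8, 210.1, 18.7]
tcp_rot: [-3.141, -0.002, 0.137]
contact_force: [0.3, 0.1, 0.0]
grip_width: 55.9
time: 3.85
tool_pos: [608.1, 210.0, 17.7]
tcp_rot: [3.142, 0.0, 0.137]
contact_force: [0.3, 0.7, 0.4]
grip_width: 13.5
```

```bash
python3 -m pendant '[{"linear":[0,0,8],"twist":0},{"linear":[-30,-10,10],"twist":-1},{"linear":[-60,-35,10],"twist":-2},{"linear":[-85,-60,10],"twist":-3},{"linear":[-104,-76,10],"twist":-4},{"linear":[-104,-76,10],"twist":-4},{"linear":[-104,-76,4],"twist":-4},{"linear":[-104,-76,0],"twist":-4},{"linear":[-104,-76,0],"twist":-4},{"linear":[-104,-76,0],"twist":-4}]'
python3 - <<'E'
from m import *
t=shot('top');s=shot('scene');save(t,'t1.npz');save(s,'s1.npz')
a=cv2.resize(t['frame'][195:255,200:320],None,fx=6,fy=6,interpolation=cv2.INTER_CUBIC)[:290]
b=cv2.resize(s['frame'][160:250,250:380],None,fx=5,fy=5,interpolation=cv2.INTER_CUBIC)[150:450]
w=720; im=np.zeros((600,w,3),np.uint8); im[:290,:720]=a; im[295:595,:650]=b; cv2.imwrite('pics/c.png',im)
E
```

```text
time: 5.1
tool_pos: [504.6, 134.4, 17.6]
tcp_rot: [-3.141, -0.001, 0.068]
contact_force: [1.2, 0.8, -2.2]
grip_width: 13.9
```

View pics/c.png

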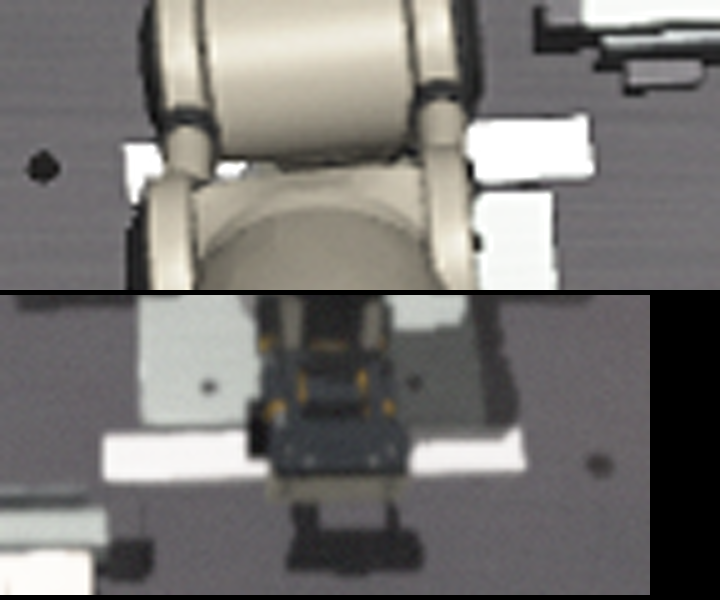

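The bar lies parallel to the plate with a gap of about 5 mm: top at crop (520,186), scene at crop (150,430). I'll push it on gently and watch the force.

```bash
python3 -m pendant '[{"linear":[-2,0,0],"twist":0},{"linear":[-4,0,0],"twist":0},{"linear":[-4,0,0],"twist":0},{"linear":[-4,0,0],"twist":0}]'; python3 -m pendant '[{"linear":[-1,0,0],"twist":0},{"linear":[-2,0,0],"twist":0},{"linear":[-2,0,0],"twist":0}]';python3 -m pendant '[{"linear":[-1,0,0],"twist":0},{"linear":[-1.5,0,0],"twist":0},{"linear":[-1.5,0,0],"twist":0}]'
```

```text
time: 5.7
tool_pos: [500.0, 134.0, 17.6]
tcp_rot: [3.142, 0.0, 0.067]
contact_force: [0.5, 0.4, -3.9]
grip_width: 14.0
time: 6.08
tool_pos: [498.5, 134.0, 17.8]
tcp_rot: [-3.142, -0.001, 0.067]
contact_force: [1.6, -0.9, -3.9]
grip_width: 13.9
time: 6.45
tool_pos: [498.0, 134.0, 18.0]
tcp_rot: [-3.142, -0.003, 0.067]
contact_force: [5.0, -0.3, -5.7]
grip_width: 13.8
```

```bash
python3 -m pendant '[{"linear":[0,0,-1],"twist":0},{"linear":[0,0,-1],"twist":0},{"linear":[0,0,-1],"twist":0}]'; python3 -m pendant '[{"linear":[-1,0,0],"twist":0},{"linear":[-2,0,0],"twist":0},{"linear":[-2,0,0],"twist":0},{"linear":[-2,0,0],"twist":0}]'; python3 -m pendant '[{"linear":[-1,0,0],"twist":0},{"linear":[-2,0,0],"twist":0},{"linear":[-2,0,0],"twist":0},{"linear":[-2,0,0],"twist":0}]'
```

```text
time: 6.82
tool_pos: [498.0, 134.0, 17.6]
tcp_rot: [-3.142, -0.003, 0.067]
contact_force: [5.9, -1.5, 4.1]
grip_width: 13.7
time: 7.32
tool_pos: [497.9, 134.0, 17.7]
tcp_rot: [-3.142, -0.007, 0.067]
contact_force: [9.9, -2.0, -1.7]
grip_width: 13.7
time: 7.82
tool_pos: [497.8, 134.0, 17.8]
tcp_rot: [-3.142, -0.011, 0.067]
contact_force: [15.2, -0.9, -7.3]
grip_width: 13.9
```

```bash
python3 -m pendant '[{"linear":[3,0,-0.5],"twist":0},{"linear":[3,0,-0.5],"twist":0},{"linear":[3,0,-0.5],"twist":0}]';  python3 -m pendant '[{"linear":[0,0,0],"twist":0},{"linear":[0,0,0],"twist":0},{"linear":[0,0,0],"twist":0},{"linear":[0,0,0],"twist":0},{"linear":[0,0,0],"twist":0}]' 150; python3 -m pendant '[{"linear":[0,0,20],"twist":0},{"linear":[0,0,60],"twist":0},{"linear":[0,-30,120],"twist":0},{"linear":[20,-90,120],"twist":0},{"linear":[45,-150,120],"twist":0},{"linear":[75,-210,120],"twist":0},{"linear":[95,-270,120],"twist":0},{"linear":[95,-320,120],"twist":0},{"linear":[95,-320,120],"twist":0},{"linear":[95,-320,120],"twist":0},{"linear":[95,-320,120],"twist":0}]' 80
cat > bar.py <<'E'
from m import *
t=shot('top');s=shot('scene');save(t,'t2.npz');save(s,'s2.npz')
a=cv2.resize(t['frame'][195:285,200:350],None,fx=4,fy=4,interpolation=cv2.INTER_CUBIC)[:290]
b=cv2.resize(s['frame'][190:250,250:380],None,fx=5,fy=5,interpolation=cv2.INTER_CUBIC)
im=np.zeros((600,700,3),np.uint8); im[:290,:600]=a; im[295:595,:650]=b; cv2.imwrite('pics/d.png',im)
E
python3 bar.py
```

```text
time: 8.2
tool_pos: [498.0, 134.0, 17.7]
tcp_rot: [-3.142, -0.006, 0.067]
contact_force: [5.8, -1.7, 5.8]
grip_width: 14.3
time: 8.82
tool_pos: [495.4, 134.0, 16.1]
tcp_rot: [3.142, 0.0, 0.067]
contact_force: [0.2, -0.3, 0.2]
grip_width: 37.7
time: 10.2
tool_pos: [590.6, -184.4, 136.3]
tcp_rot: [-3.141, 0.0, 0.069]
contact_force: [-1.2, -0.1, 0.4]
grip_width: 63.1
```

View pics/d.png

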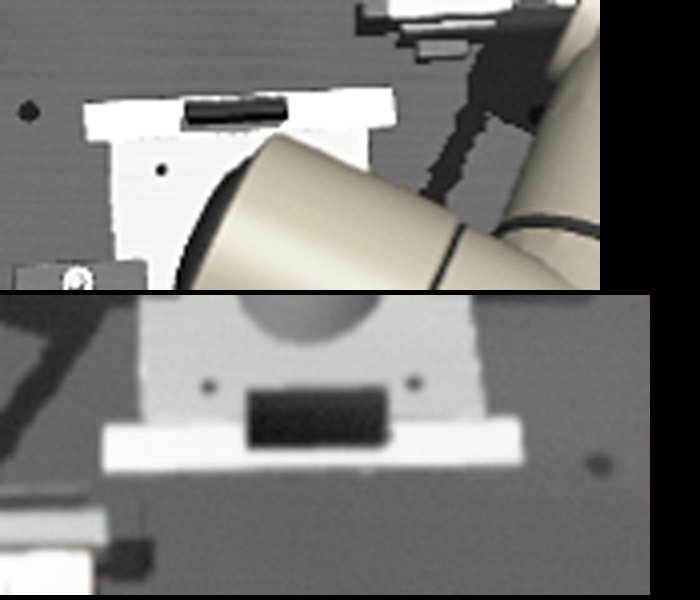

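The straightedge is flush with no gap visible in either view, and roughly centred. Next I go down onto the grip.

```bash
python3 -m pendant '[{"linear":[3,0,-20],"twist":0},{"linear":[3,0,-45],"twist":0},{"linear":[3,0,-64],"twist":0},{"linear":[3,0,-74],"twist":0},{"linear":[3,0,-74],"twist":0},{"linear":[3,0,-74],"twist":0}]'; python3 -m pendant '[{"linear":[0,0,0],"twist":0},{"linear":[0,0,0],"twist":0},{"linear":[0,0,0],"twist":0},{"linear":[0,0,0],"twist":0},{"linear":[0,0,0],"twist":0},{"linear":[0,0,0],"twist":0},{"linear":[0,0,0],"twist":0},{"linear":[0,0,0],"twist":0}]' 255
```

```text
time: 11.05
tool_pos: [594.3, -186.0, 63.2]
tcp_rot: [3.141, -0.001, 0.068]
contact_force: [0.2, -0.2, 0.5]
grip_width: 62.9
time: 12.05
tool_pos: [593.0, -186.1, 62.5]
tcp_rot: [-3.142, 0.001, 0.067]
contact_force: [-5.2, -1.2, 3.2]
grip_width: 29.3
```

The width of 29.3 mm means the button is fully in. I'll run the arm out most of the way and then look.

```bash
python3 -m pendant '[{"linear":[-0.3,4,0],"twist":0},{"linear":[-0.8,12,0],"twist":0},{"linear":[-1.5,22,0],"twist":0},{"linear":[-2.2,32,0],"twist":0},{"linear":[-2.9,42,0],"twist":0},{"linear":[-3.6,52,0],"twist":0},{"linear":[-4.2,62,0],"twist":0},{"linear":[-4.7,70,0],"twist":0},{"linear":[-5.1,75,0],"twist":0},{"linear":[-5.1,75,0],"twist":0},{"linear":[-5.1,75,0],"twist":0}]'
python3 - <<'E'
from m import *
t=shot('top');s=shot('scene');save(t,'t3.npz');save(s,'s3.npz')
b=cv2.resize(s['frame'][225:275,170:280],None,fx=7,fy=7,interpolation=cv2.INTER_CUBIC)
a=cv2.resize(t['frame'][168:205,285:385],None,fx=7,fy=7,interpolation=cv2.INTER_CUBIC)[:245]
im=np.zeros((600,780,3),np.uint8); im[:350,:770]=b; im[352:597,:700]=a; cv2.imwrite('pics/e.png',im)
E
```

```text
time: 13.42
tool_pos: [587.7, -110.7, 62.5]
tcp_rot: [-3.141, 0.001, 0.068]
contact_force: [-6.5, 1.6, 3.7]
grip_width: 28.9
```

View pics/e.png

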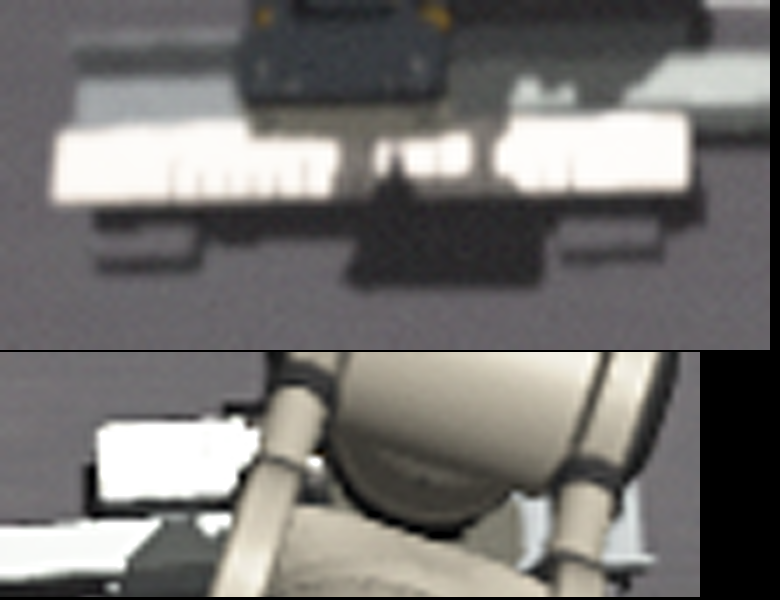

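```bash
python3 - <<'E'
from m import *
th=np.radians(3.9); ex=np.array([np.cos(th),np.sin(th),0]); ey=np.array([-np.sin(th),np.cos(th),0]); O=np.array([593.5,-184.8,0])
ys=np.arange(-30,160,.5)
def prof(c,x0,x1,z):
    xs=np.arange(x0,x1,1.); P=np.array([O+x*ex+y*ey+[0,0,z] for x in xs for y in ys]); m=proj(c,P).astype(np.float32)
    g=cv2.remap(c['frame'].min(2).astype(np.float32),m[:,0].reshape(len(xs),-1),m[:,1].reshape(len(xs),-1),cv2.INTER_LINEAR); return g
im=[]
for f in('scene0.npz','top0.npz','s3.npz'):
    c=load(f)
    for nm,x0,x1,z in(('ptr',25,33,49),('ticks',34,40,45),('outer',42,50,53)):
        g=prof(c,x0,x1,z).mean(0)
        b=cv2.medianBlur(g.astype(np.float32)[None].astype(np.uint8),61)[0].astype(float) if 0 else np.percentile(g,80)
        d=np.clip(b-g-10,0,None); d[(ys<-12)|(ys>125)]=0
        n,l=cv2.connectedComponents((d>8).astype(np.uint8)[None]); l=l[0]
        print(f,nm,round(b),[(round(float((ys*d)[l==i].sum()/d[l==i].sum()),1),int(d[l==i].max()),float((l==i).sum()/2)) for i in range(1,n)])
    im.append(cv2.resize(prof(c,20,56,48).clip(0,255).astype(np.uint8),None,fx=2,fy=5,interpolation=cv2.INTER_CUBIC))
cv2.imwrite('pics/f.png',np.vstack(im))
E
```

```text
scene0.npz ptr 242 [(-0.4, 71, 9.0)]
scene0.npz ticks 248 [(-0.6, 28, 6.5), (83.7, 71, 9.5)]
scene0.npz outer 248 [(0.2, 14, 4.0), (50.0, 9, 0.5), (84.7, 105, 10.5), (100.5, 8, 0.5)]
top0.npz ptr 255 [(-0.3, 87, 5.5)]
top0.npz ticks 255 [(-1.1, 45, 4.5), (84.5, 33, 6.0)]
top0.npz outer 254 [(85.1, 124, 12.0)]
s3.npz ptr 240 [(77.5, 136, 99.5)]
s3.npz ticks 249 [(72.3, 129, 29.0), (99.5, 8, 0.5), (117.1, 120, 12.5)]
s3.npz outer 248 [(74.2, 127, 29.5), (100.3, 12, 2.0), (117.5, 123, 12.5)]
```

View pics/f.png

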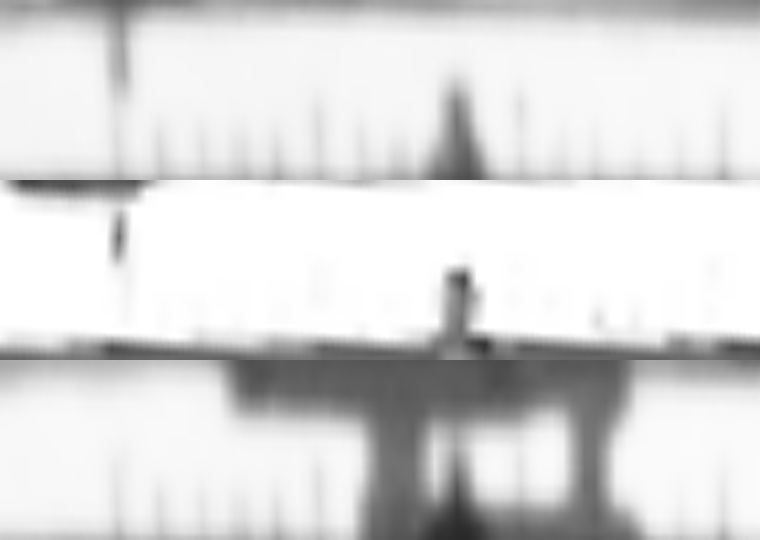

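```bash
python3 -m pendant '[{"linear":[-0.2,3,0],"twist":0},{"linear":[-0.4,6,0],"twist":0},{"linear":[-0.6,8.8,0],"twist":0},{"linear":[-0.6,8.8,0],"twist":0},{"linear":[-0.6,8.8,0],"twist":0},{"linear":[-0.6,8.8,0],"twist":0}]'
python3 - <<'E'
from m import *
t=shot('top');s=shot('scene');save(t,'t4.npz');save(s,'s4.npz')
th=np.radians(3.9); ex=np.array([np.cos(th),np.sin(th),0]); ey=np.array([-np.sin(th),np.cos(th),0]); O=np.array([593.5,-184.8,0])
ys=np.arange(-30,350,.5)
im=[]
for f in('scene0.npz','s4.npz','top0.npz','t4.npz'):
    c=load(f); xs=np.arange(-30,60,1.); P=np.array([O+x*ex+y*ey+[0,0,45] for x in xs for y in ys]); m=proj(c,P).astype(np.float32).reshape(len(xs),-1,2)
    im.append(cv2.resize(cv2.remap(c['frame'],m,None,cv2.INTER_LINEAR),None,fx=1,fy=1.6))
cv2.imwrite('pics/g.png',np.vstack(im))
o=bot.get_obs();print(o['tool_pos'],o['grip_width'])
E
```

```text
time: 14.28
tool_pos: [587.1, -102.2, 62.5]
tcp_rot: [-3.141, 0.001, 0.068]
contact_force: [-5.7, 0.0, 3.2]
grip_width: 28.4
[ 587.14313613 -102.22322012   62.48354301] 28.785073503661664
```

View pics/g.png

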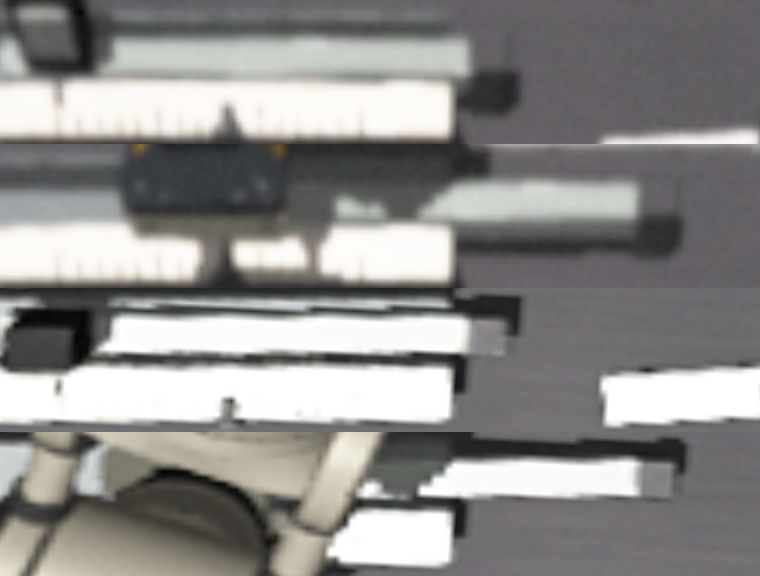

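The foot's bright/grey edge moved from column 470 to about 639, so the arm has travelled about 84.5 mm. Next is a subpixel measurement of that, a check of the bar's placement, and the rider's position.

```bash
python3 - <<'E'
from m import *
th=np.radians(3.9); ex=np.array([np.cos(th),np.sin(th),0]); ey=np.array([-np.sin(th),np.cos(th),0]); O=np.array([593.5,-184.8,0])
for a,b in(('scene0.npz','s4.npz'),('top0.npz','t4.npz')):
    r=[]
    for f,lo in((a,185),(b,269.4)):
        c=load(f); ys=np.arange(lo,lo+40,.25); xs=np.arange(-5,6,1.)
        m=proj(c,np.array([O+x*ex+y*ey+[0,0,45] for x in xs for y in ys])).astype(np.float32).reshape(len(xs),-1,2)
        g=cv2.remap(c['frame'].min(2).astype(np.float32),m,None,cv2.INTER_LINEAR).mean(0); d=np.clip(-np.diff(cv2.GaussianBlur(g[None],(0,0),3)[0]),0,None)
        w=abs(np.arange(len(d))-d.argmax())<16; r.append(((ys[:-1]*d)[w]).sum()/d[w].sum())
    print(a,r,r[1]-r[0])
a0,a1=np.array([593.0,-186.1,0]),np.array([587.14,-102.22,0]); print('tool travel',(a1-a0)@ey)
s=load('s4.npz'); r=rect(s,(265,210,360,240),10,225)[1]; print('bar scene',r)
E
```

```text
scene0.npz [np.float64(203.97316150104618), np.float64(288.4978449189319)] 84.52468341788571
top0.npz [np.float64(203.82088776519242), np.float64(287.88085963942393)] 84.05997187423151
tool travel 84.08432691202893
bar scene ((498.8871154785156, 140.82589721679688), (28.792604446411133, 226.37416076660156), 3.259131908416748)
```

Travel and target agree to within about 1 mm, the button is in and the arm is still, so I'm handing in.

```bash
python3 - <<'E'
from h import *
print(abs(bot.get_obs()['dq']).max()); print(bot.close_job())
E
```

```text
0.001906879351305906
the job is handed in; nothing more can be done
None
```

I placed the straightedge, ran the stop arm out to the rider, and handed the job in at about 14.4 s. No verdict was reported.

- **Straightedge:** I pressed it against the plate's free edge until it met firm contact (about 15 N), eased off and let go. Both views then showed no gap and the bar roughly centred. A late reading of its angle gave 3.3°; the two views had put the plate edge at 3.3° and 4.3°.
- **Stop arm:** I pinched the grip until the fingers read 29 mm, which means the button was fully in. I then ran the arm out 84.1 mm by tool travel; the foot's shift gave 84.5 mm (scene) and 84.1 mm (top). The rider sits at about 84 to 85 mm.
- **Final state:** The grip is still held at 28.8 mm with the arm at rest.

**Checks that disagreed or could not be made:**
- At the end the gripper and its shadow hid the pointer, so its match to the rider rests on the travel figures, not a direct view.
- The two cameras put the plate edge about 4 mm apart in x, which is why I placed the bar by contact.
- I did not measure the rider or the other things on the table again at the end. The rider appeared in place in the last pictures.

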